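Feed the drill-bit carriage with the joystick valve

ROBOT

A 7-joint arm with a two-finger parallel gripper is mounted at the origin on the work surface. World frame = base frame: x ahead of the robot, y to its left, z up, the work surface at z = 0. Lengths are in m, angles in degrees, forces in N, time in s.
With the tool pointing down it reaches from about 0.425 to 0.875 m from the base axis. Payload 4.7 kg.
Tool frame: the origin (TCP) lies midway between the tips of the shut fingers; the grasp point (between the pads) lies env.grip_point_offset behind it (env.grip_point_offset is the distance from the TCP to the grasp point, in m); z points along the fingers, y is the line along which they close (so a half turn about z gives the same grasp; the last joint's range is limited). The gripper opens to 87 mm and grips with 3 to 60 N. Pads are 19 mm wide; open, the fingers measure 117 mm over their backs; the gripper's body (75 mm by 190 mm) begins 51 mm behind the grasp point.
Start: joints at [64.463, 18.392, -4.016, 83.108, 1.295, 78.541, -3.26], TCP at [0.288, -0.583, 0.223] pointing down, gripper open.
Joint ranges: [-163.93, 163.93], [-17.29, 119.83], [-79.2, 71.16], [3.27, 140.29], [-89.18, 269.18], [5.43, 117.66], [-154.24, 154.24]. Speed limits (degrees/s): [147.25, 147.25, 180, 180, 180, 180, 180].

INTERFACE

Orientations are given as [roll, pitch, yaw] about the fixed x, y, z axes, in that order (R = Rz(yaw) Ry(pitch) Rx(roll)).
In Python, from cell import env gives the robot as it stands.
- The arm moves only by the shell command python3 -m creep 'ROWS' [FORCE]. ROWS is a JSON object of lists of equal length, an entry for each row: "translation": the shift along the tool's x, y, z in units of 0.08 m (1.0 is 0.08 m), a list of three; "turn": the turn, a rotation vector about the tool's x, y, z in units of 180 degrees (1.0 is 180 degrees), a list of three; "grip": the opening, from 0 (shut) to 1 (fully open). In form: {"translation": [[x, y, z], ...], "turn": [[ax, ay, az], ...], "grip": [grip, ...]}. A call has 1 to 5 rows; each row shifts and turns the commanded pose from where the row before left it, along the tool's axes as they then stand; what a row does not reach is not made up. A row lasts 1/8 s, in which the tool goes at most 62.5 mm and 10.7 degrees, less where a joint would pass 70% of its speed; a pose out of reach is approached as far as the arm can. A call with a number of a shift or a turn outside -1 to 1 is refused whole. A call with a gripper value outside its range is refused whole. The fingers move at their own pace and stop on an object; FORCE is the grip in N (left out, the last holds). Time passes only in rows, so rows that do not move let the fingers close. It gives the time, the measured TCP pose, the force, the opening and the grip force at its end, in the units of the state.
- env.get_obs(): the state, without advancing time (a new reading comes with each control period).
- env.read_camera(name): name is "side" or "top"; returns a dict with "frame" (420x560x3 uint8, red, green, blue), "z_map" (420x560 float32, m along the optical axis (not along the pixel's ray), 0 where there is no reading), "K" (3x3 intrinsics, pixels), "rvec" (rotation vector, rad) and "tvec" (3), from world to camera coordinates, as OpenCV has them. Camera axes: x right, y down, z forward; pixel columns grow to the right and rows downward; lengths in m; the calibration is good to about 2 mm. A picture is of the moment at which its call begins.
- env.sign_off(): hands the job in; it is judged then, once.
The state is a dict: "time_s": time; "qpos": joint angles; "joint_velocities": joint speeds; "effort": joint torques, N m; "tool_pos": TCP position; "tool_rot": TCP orientation; "force": force on the tool from outside, world axes, zero at the start; "wrist_torque": the same for the moment, N m; "grip_width": finger opening in m; "grasp_force": force on a finger pad.
Only numpy, scipy, OpenCV 4.12 (cv2) and the standard library are available. Lean on these libraries where they do the work, as an engineer would, in place of code of your own. Each camera call takes 0.05 s, during which the arm holds its last target. There are 200 camera calls.

TASK

Free the slide by turning the black clamp knob on the bridge anticlockwise as far as it goes, then tilt the joystick towards the pointed nose of its box until the air cylinder has pushed the carriage up against its end stop, and hold it over for at least a second. Let the stick spring back to the middle and lock the carriage there by turning the clamp knob clockwise all the way home again. Do not work the stick while the clamp is locked, do not push the carriage by hand, and leave the loose things lying about where they are.

Things in the scene. Friction and masses are not known exactly. Their poses are not given: they have to be found in the camera images.
- slide: air-fed slide, fixed on a steel base plate 370 x 150 x 8. Origin on the table right below the clamp knob's axis; +x is the feed direction, z up. The plate spans x -235 to +135, y -75 to +75. A channel (walls to z 26) guides the carriage; a bridge (24 in x, 84 in y, top at z 62) crosses it at x 0 and carries the clamp knob; the end stop's face is at x +100.5; the air cylinder (its fittings reach z 60) lies along x -231 to -111 and its rod pushes the carriage from behind.
- carriage_mid (a point): point on the carriage midway between its two cross grooves, half-way up; x along the feed. Its x in the slide frame is about -25.5 at the start (locked) and +25.5 against the end stop. The grooves, 14 wide and 51 apart, take the clamp pin, 9 across: one at the start place, one at the end stop, so the clamp closes fully only there (to 2 mm or so).
- clamp (a joint): angle of the clamp knob, rad, growing anticlockwise seen from above: 0 = locked (pin fully down, hard stop), 2.4 = free (hard stop); the pin rises 5.8 mm per rad and clears the carriage at about 1.7. It turns with a friction of 0.05 N m and stays where it is left; 2.4 rad is more than one grasp usually turns.
- clamp_grip (a point): centre of the clamp knob's black bar grip, on the knob's axis: bar 50 long (point x), 13 thick (point y), 28 high (bottom at 74, centre at 88, top at 102 above the table). The point turns with the knob; at clamp = 0 its x is the slide's x.
- valve: joystick valve box, fixed: grey box 110 x 90, its top plate at z 54, with a pointed upright wedge (to x +83, z 18 to 48) on one short side, the nose: +x. Brass ports on the opposite side. Origin under the middle, on the table. The stick pivots at z 56 above it; it can also lean up to 0.25 rad sideways, which does nothing.
- stick (a joint): tilt of the joystick, rad: 0 = centred by its spring, + = towards the nose (about the valve's +y). Each rad moves the cylinder's rod 135 mm forward at once, and back as it returns; the rod touches the carriage after 0.02. The carriage reaches its end stop at about 0.40, where the stick is felt to stop (its own hard stop is 0.45; -0.25 the other way). Spring 0.6 N m/rad (about 3 N at the grip when hard over), plus the carriage's drag of a few newtons.
- stick_grip (a point): middle of the joystick's upright black grip, 24 across and 32 high, 78 from the pivot, so 134 above the table when upright; it moves on an arc of 78 radius.
- wrench: a flat steel spanner 160 long lying beside the valve box; bystander, leave in place; origin at its underside
- screwdriver: a screwdriver 180 long lying at the back; bystander, leave in place; origin at its underside
- collar: a small steel ring 22 across, 10 high, lying on the slide's base plate; bystander, leave in place; origin at its underside
- oilcan: a plain steel can 60 across, 110 high; bystander, leave in place; origin at its underside
- jar: a lidded jar 64 across, 90 high; bystander, leave in place; origin at its underside
- chuck: a steel drill chuck 42 across, 46 high, standing on the slide's base plate; bystander, leave in place; origin at its underside
- cup: a white mug 72 across, 85 high; bystander, leave in place; origin at its underside
- carriage: the loose steel carriage in the channel (about 300 g): spans x -40 to +75, 45 wide, 28 high, riding 8 above the table, with a bit holder near its front reaching 59 above the table and a drill bit sticking 33 out ahead; origin on its underside, 14 below carriage_mid

How it is judged:
By the outcome, as a careful person would: the job done as asked, in the order asked, and still so for the second after the job is handed in, with the robot touching nothing.
It also fails if it takes over 72 s, if anything falls off the work surface, if the arm or the gripper's body presses on something with over 40 N, if the wrist force passes 120 N, or if a joint passes its speed limit or range.

## Working session

There is one attempt and no reset: what is moved stays moved. The work goes in short steps, Python scripts to look and compute and a shell command to move; the robot and the scene stay as the last step left them, time stands still between calls to the robot, and variables do not carry over. Pictures are saved under pics/ and viewed, at most 10 in all, crops included, and the job is handed in when it is done.

```bash
mkdir -p pics; ls; python3 - <<'E'
from cell import env
import cv2,numpy as np
o=env.get_obs();print(o,env.grip_point_offset)
for n in("top","side"):
    c=env.read_camera(n);cv2.imwrite(f"pics/{n}0.png",c["frame"][:,:,::-1]);np.savez(f"{n}0.npz",**c);print(c["K"],c["rvec"],c["tvec"])
E
```

```text
pics
{'time_s': 0.0, 'qpos': array([64.46330601, 18.43801351, -4.01716953, 83.17519761,  1.29547431,
       78.5404049 , -3.25984591]), 'joint_velocities': array([-0.10334544, -0.03370783, -0.04792306,  0.16120428, -0.02170685,
        0.16278652,  0.00291079]), 'effort': array([ 7.86731380e-05, -4.91294825e+01, -4.04103007e-01, -3.12531710e+01,
       -6.40001404e-02,  4.37933556e-02,  1.90544711e-04]), 'tool_pos': array([ 0.28817099, -0.58201133,  0.221471  ]), 'tool_rot': array([-1.79891661e+02,  5.71741051e-03,  2.63482587e+01]), 'force': array([-0.20878341, -0.27956454,  0.54275185]), 'wrist_torque': array([-0.0545058 ,  0.01460419, -0.06577392]), 'grasp_force': 0.0, 'grip_width': 0.0871314429379596} 0.0187
[[387.49884254   0.         279.41746928]
 [  0.         387.49884254 204.38423149]
 [  0.           0.           1.        ]] [ 2.20158318 -2.14555213  0.10451733] [-0.06762116  0.61221506  0.93937056]
[[390.44408706   0.         278.38957246]
 [  0.         390.44408706 209.43254578]
 [  0.           0.           1.        ]] [ 0.81718223 -2.61374701  1.01977864] [0.45594978 0.36793302 0.69089572]
```

View pics/top0.png

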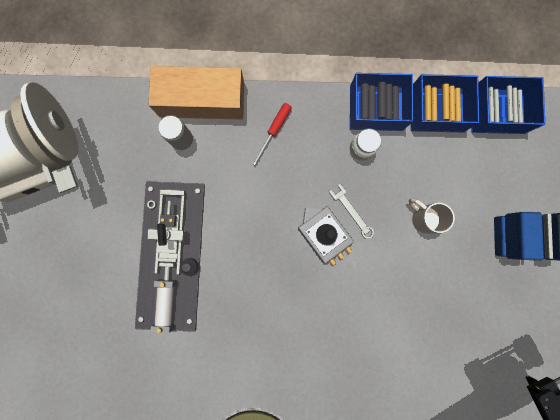

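View pics/side0.png

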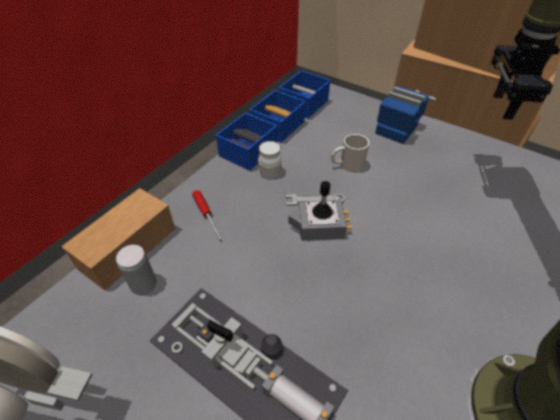

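The top view shows the slide plate at about (170,256) with feed pointing up, the knob bar at (162,234) and the chuck at (190,267). The joystick is at (327,235), with its nose at upper left (305,212) and its ports at lower right (340,258). The side view agrees.

```bash
cat > h.py <<'E'
import numpy as np,cv2
def load(n): return dict(np.load(n))
def cloud(c):
    R=cv2.Rodrigues(c["rvec"])[0];K=c["K"];z=c["z_map"].astype(float)
    v,u=np.mgrid[:z.shape[0],:z.shape[1]]
    p=np.stack([(u-K[0,2])/K[0,0]*z,(v-K[1,2])/K[1,1]*z,z],-1)
    w=(p-c["tvec"])@R; w[z==0]=np.nan; return w
def ray(c,uv,h):
    R=cv2.Rodrigues(c["rvec"])[0];uv=np.atleast_2d(uv)
    d=np.c_[uv,np.ones(len(uv))]@np.linalg.inv(c["K"]).T@R;o=-R.T@c["tvec"]
    return o+d*((h-o[2])/d[:,2])[:,None]
def rect(p): 
    r=cv2.minAreaRect((p[:,:2]*1000).astype(np.float32)); return np.round(r[0],1),np.round(r[1],1),round(r[2],1)
E
python3 - <<'E'
from h import *
for n,kx,st in(("top0.npz",(140,185,215,255),(305,215,350,255)),("side0.npz",(190,305,245,350),(305,175,345,225))):
    c=load(n);w=cloud(c);g=c["frame"].astype(int);v,u=np.mgrid[:420,:560]
    box=lambda b:(u>=b[0])&(u<b[2])&(v>=b[1])&(v<b[3])
    black=g.max(-1)<60
    k=box(kx)&black&(w[...,2]>.078)&(w[...,2]<.11)
    print(n,"knob all",k.sum(),rect(w[k]),w[k].mean(0),"top",rect(w[k&(w[...,2]>.097)]),np.nanpercentile(w[k][:,2],[5,50,95]))
    s=box(st)&black&(w[...,2]>.115)
    print("stick",s.sum(),rect(w[s]),w[s].mean(0),w[s][:,2].min(),w[s][:,2].max())
c=load("top0.npz");w=cloud(c);g=c["frame"].astype(int);v,u=np.mgrid[:420,:560]
m=((g.max(-1)<95)&(u>125)&(u<215)&(v>172)&(v<340)&(w[...,2]<.02)&(w[...,2]>.003)).astype(np.uint8)
m=cv2.morphologyEx(m,5 and cv2.MORPH_OPEN,np.ones((3,3)))
cn=max(cv2.findContours(m,0,2)[0],key=cv2.contourArea)[:,0]
r=cv2.minAreaRect(ray(c,cn,.008)[:,:2].astype(np.float32)*1000);print("plate",r,cv2.boxPoints(r))
m=(abs(w[...,2]-.054)<.006)&(u>285)&(u<365)&(v>195)&(v<275)
print("valve top",rect(w[m]));
m=((w[...,2]>.045)&(w[...,2]<.062)&(u>285)&(u<365)&(v>195)&(v<275)).astype(np.uint8)
cn=max(cv2.findContours(m,0,2)[0],key=cv2.contourArea)[:,0];r=cv2.minAreaRect(ray(c,cn,.054)[:,:2].astype(np.float32)*1000);print(r,cv2.boxPoints(r))
m=(u>285)&(u<365)&(v>195)&(v<275)&(g[...,0]-g[...,2]>60);print("brass",w[m].mean(0))
m=(w[...,2]>.02)&(w[...,2]<.05)&(u>285)&(u<320)&(v>200)&(v<225);print("nose",w[m].mean(0),ray(c,[(305,208)],.048))
x=cv2.resize(c["frame"][165:345,120:370],None,fx=3,fy=3,interpolation=2);cv2.imwrite("pics/c0.png",x[:,:,::-1])
E
```

```text
top0.npz knob all 164 (array([531.7, 219.5]), array([46.9, 12.7]), 6.8) [0.53235665 0.21806322 0.09820942] top (array([531.7, 219.5]), array([46.8, 12.7]), 6.8) [0.08368312 0.10097371 0.10439468]
stick 99 (array([ 540.9, -165.7]), array([21.9, 21.8]), 89.9) [ 0.54138064 -0.16493301  0.14719221] 0.12437759856777353 0.1548104656963089
side0.npz knob all 254 (array([530.7, 222.1]), array([49.8, 11. ]), 7.6) [0.52855109 0.22324965 0.09519852] top (array([530.7, 221.7]), array([49.7, 10.8]), 6.6) [0.08199831 0.09830318 0.10105139]
stick 113 (array([ 538.2, -163.2]), array([18.3, 18.1]), 84.1) [ 0.53780915 -0.1600317   0.13814244] 0.11569113170184055 0.1498919070029409
plate ((415.13275146484375, 266.7447509765625), (58.305294036865234, 232.334716796875), 88.85114288330078) [[298.40424 239.92712]
 [530.6922  235.2688 ]
 [531.86127 293.56238]
 [299.5733  298.2207 ]]
valve top (array([ 552.4, -157.8]), array([136.5,  89.4]), 37.8)
((552.2379760742188, -157.29441833496094), (135.84878540039062, 89.14012908935547), 38.091129302978516) [[ 471.2835  -164.11993]
 [ 526.2753  -234.27594]
 [ 633.19244 -150.4689 ]
 [ 578.2006   -80.3129 ]]
brass [ 0.49130341 -0.20593262  0.02728391]
nose [ 0.58704647 -0.12839294  0.04724403] [[ 0.60469039 -0.1146515   0.048     ]]
```

View pics/c0.png

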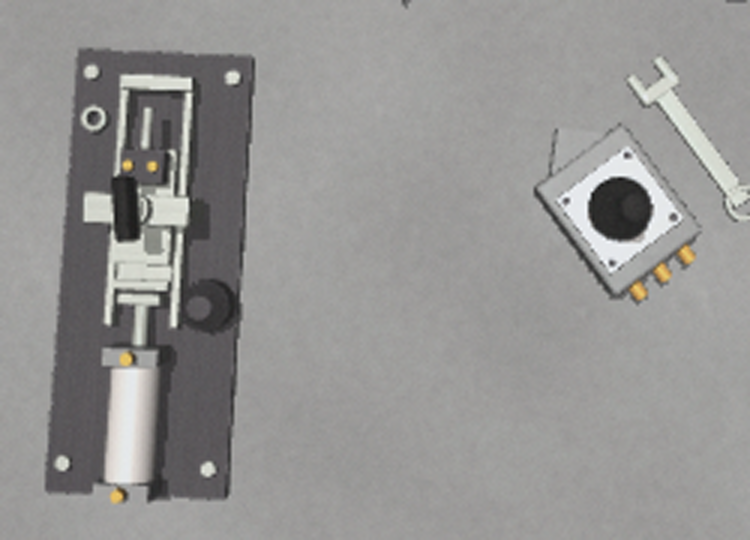

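```bash
python3 - <<'E'
from h import *
c=load("top0.npz")
s=np.array([(91,72),(232,77),(62,463),(208,469)])/3+[120,165]
p=ray(c,s,.010);print(p.round(4))
a=p[:2].mean(0)-p[2:].mean(0);print("yaw",np.degrees(np.arctan2(a[1],a[0])),p.mean(0))
k=np.array([(80,50),(254,57),(228,497),(47,490)])/3+[120,165]
q=ray(c,k,.008);print(q.round(4));a=q[:2].mean(0)-q[2:].mean(0);y=np.arctan2(a[1],a[0]);print(np.degrees(y),np.linalg.norm(a[:2]),"origin",q.mean(0)[:2]+.05*np.array([np.cos(y),np.sin(y)]))
w=cloud(c)
print("chuck", ray(c,np.array([[197,306]])/3+[120,165],.054), "collar",ray(c,np.array([[93,118]])/3+[120,165],.013))
E
```

```text
[[0.6465 0.279  0.01  ]
 [0.6453 0.1588 0.01  ]
 [0.3208 0.2843 0.01  ]
 [0.319  0.1637 0.01  ]]
yaw -0.9025195063369976 [0.48291222 0.22143944 0.01      ]
[[0.6654 0.2901 0.008 ]
 [0.6633 0.1412 0.008 ]
 [0.2965 0.1466 0.008 ]
 [0.2984 0.2961 0.008 ]]
-0.8845973547475707 0.3669983254111673 origin [0.5308818 0.2177174]
chuck [[0.45491407 0.16888502 0.054     ]] collar [[0.60695897 0.2740354  0.013     ]]
```

```bash
cat > go.py <<'E'
import sys,numpy as np
from cell import env
from scipy.spatial.transform import Rotation as R
# usage: go.py x y z yaw : tool-axis units needed from the measured pose
o=env.get_obs();t=o["tool_pos"];r=R.from_euler("xyz",o["tool_rot"],degrees=True)
print("t",round(o["time_s"],2),"pos",t.round(4),"rot",o["tool_rot"].round(1),"F",o["force"].round(1),"T",o["wrist_torque"].round(2),"w",round(o["grip_width"],4),"q",o["qpos"].round(0))
if len(sys.argv)>1:
    a=list(map(float,sys.argv[1:]));g=R.from_euler("xyz",[180,0,a[3]],degrees=True)
    print("shift(now axes)",(r.inv().apply(np.array(a[:3])-t)/.08).round(3),"turn",((r.inv()*g).as_rotvec()/np.pi).round(4),"shift(goal axes)",(g.inv().apply(np.array(a[:3])-t)/.08).round(3))
E
python3 -m creep '{"translation":[[0.4,0,0],[0.4,0,0],[0.3,-0.6,0],[0.3,-0.7,0],[0.3,-0.7,0]],"turn":[[0,0,0.054],[0,0,0.054],[0,0,0],[0,0,0],[0,0,0]],"grip":[1,1,1,1,1]}' 30
python3 -m creep '{"translation":[[0.3,-0.7,0],[0.3,-0.7,0],[0.3,-0.7,0],[0.3,-0.7,0],[0.3,-0.7,0]],"turn":[[0,0,0],[0,0,0],[0,0,0],[0,0,0],[0,0,0]],"grip":[1,1,1,1,1]}'
python3 go.py .531 .2195 .15 6.5
```

```text
time_s: 0.72
tool_pos: [0.4003, -0.3896, 0.2219]
tool_rot: [-180.0, 0.0, 6.9]
force: [1.3, 0.3, -0.2]
grip_width: 0.087
grasp_force: 0.0
time_s: 1.35
tool_pos: [0.4855, -0.0974, 0.2224]
tool_rot: [180.0, 0.0, 6.9]
force: [0.9, -1.5, -0.1]
grip_width: 0.0869
grasp_force: 0.0
t 1.35 pos [ 0.4855 -0.0974  0.2224] rot [180.    0.    6.9] F [ 0.9 -1.5 -0.1] T [ 0.01 -0.05 -0.04] w 0.0869 q [ 32.   0. -24. 104.   0.  76. -75.]
shift(now axes) [ 1.04  -3.865  0.903] turn [0.0001 0.     0.0022] shift(goal axes) [ 1.014 -3.871  0.905]
```

```bash

python3 -m creep '{"translation":[[0.21,-0.7,0],[0.21,-0.7,0],[0.21,-0.7,0.2],[0.21,-0.7,0.3],[0.2,-0.7,0.4]],"turn":[[0,0,0],[0,0,0],[0,0,0],[0,0,0],[0,0,0]],"grip":[1,1,1,1,1]}'
python3 -m creep '{"translation":[[0,-0.36,0],[0,0,0]],"turn":[[0,0,0],[0,0,0]],"grip":[0.6,0.6]}'
python3 go.py .531 .2195 .075 6.5
```

```text
time_s: 1.98
tool_pos: [0.5343, 0.1864, 0.1524]
tool_rot: [180.0, -0.1, 6.9]
force: [1.2, -0.4, -0.2]
grip_width: 0.0867
grasp_force: 0.0
time_s: 2.22
tool_pos: [0.5287, 0.2165, 0.1519]
tool_rot: [-179.9, 0.1, 7.2]
force: [0.3, -1.4, 0.7]
grip_width: 0.0744
grasp_force: 0.0
t 2.23 pos [0.5287 0.2165 0.1519] rot [-1.799e+02  1.000e-01  7.200e+00] F [ 0.3 -1.4  0.7] T [-0.    0.01 -0.04] w 0.0744 q [   9.   15.  -39.   99.   10.   70. -116.]
shift(now axes) [ 0.035 -0.032  0.961] turn [-0.0005  0.0006  0.004 ] shift(goal axes) [ 0.033 -0.034  0.961]
```

```bash

python3 -m creep '{"translation":[[0.03,-0.03,0.4],[0,0,0.4],[0,0,0.16],[0,0,0],[0,0,0]],"turn":[[0,0,0],[0,0,0],[0,0,0],[0,0,0],[0,0,0]],"grip":[0.6,0.6,0.6,0.6,0.6]}'
python3 -m creep '{"translation":[[0,0,0],[0,0,0],[0,0,0],[0,0,0],[0,0,0]],"turn":[[0,0,0],[0,0,0],[0,0,0],[0,0,0],[0,0,0]],"grip":[0,0,0,0,0]}' 30
python3 go.py .531 .2195 .075 6.5
```

```text
time_s: 2.85
tool_pos: [0.5334, 0.2159, 0.0773]
tool_rot: [-180.0, -0.1, 6.9]
force: [-0.3, -0.1, 0.8]
grip_width: 0.052
grasp_force: 0.0
time_s: 3.48
tool_pos: [0.5318, 0.2209, 0.0761]
tool_rot: [-179.6, -0.1, 7.0]
force: [0.1, 9.4, -3.3]
grip_width: 0.0124
grasp_force: 30.0
t 3.48 pos [0.5318 0.2209 0.0761] rot [-1.796e+02 -1.000e-01  7.000e+00] F [ 0.1  9.4 -3.3] T [ 2.13 -0.08 -0.03] w 0.0124 q [   7.   20.  -38.  103.   14.   62. -118.]
shift(now axes) [-0.012  0.016  0.013] turn [-0.0022 -0.0006  0.0031] shift(goal axes) [-0.012  0.016  0.013]
```

```bash

python3 -m creep '{"translation":[[0,-0.03,0],[0,0,0],[0,0,0],[0,0,0],[0,0,0]],"turn":[[0,0,0],[0,0,-0.04],[0,0,-0.04],[0,0,-0.04],[0,0,-0.04]],"grip":[0,0,0,0,0]}' 30
python3 go.py
```

```text
time_s: 4.1
tool_pos: [0.5321, 0.2204, 0.076]
tool_rot: [-179.9, -0.1, 36.0]
force: [1.5, 4.2, -2.2]
grip_width: 0.0131
grasp_force: 30.0
t 4.1 pos [0.5321 0.2204 0.076 ] rot [-1.799e+02 -1.000e-01  3.600e+01] F [ 1.5  4.2 -2.2] T [ 0.89 -0.18 -0.11] w 0.0131 q [ 11.  22. -43. 102.  16.  62. -91.]
```

```bash

python3 -m creep '{"translation":[[0,0,0],[0,0,0],[0,0,0],[0,0,0],[0,0,0]],"turn":[[0,0,-0.05],[0,0,-0.05],[0,0,-0.05],[0,0,-0.05],[0,0,-0.05]],"grip":[0,0,0,0,0]}'
python3 -m creep '{"translation":[[0,0,0],[0,0,0],[0,0,0],[0,0,0],[0,0,0]],"turn":[[0,0,-0.05],[0,0,-0.05],[0,0,-0.05],[0,0,-0.05],[0,0,-0.04]],"grip":[0,0,0,0,0]}'
python3 go.py
```

```text
time_s: 4.72
tool_pos: [0.5328, 0.2199, 0.0761]
tool_rot: [179.9, -0.2, 81.0]
force: [2.7, 4.6, -3.7]
grip_width: 0.0129
grasp_force: 30.0
time_s: 5.35
tool_pos: [0.5337, 0.2201, 0.0761]
tool_rot: [179.7, -0.1, 124.2]
force: [4.8, 5.0, -6.6]
grip_width: 0.013
grasp_force: 30.0
t 5.35 pos [0.5337 0.2201 0.0761] rot [ 1.797e+02 -1.000e-01  1.242e+02] F [ 4.8  5.  -6.6] T [ 1.23 -1.16 -0.09] w 0.013 q [ 23.  28. -60. 102.  27.  65. -11.]
```

```bash

python3 -m creep '{"translation":[[0,0,0],[0,0,0],[0,0,0],[0,0,0]],"turn":[[0,0,-0.035],[0,0,-0.02],[0,0,-0.02],[0,0,0]],"grip":[0,0,0,0]}'
python3 go.py
```

```text
time_s: 5.85
tool_pos: [0.5339, 0.2203, 0.0761]
tool_rot: [179.6, -0.0, 137.4]
force: [5.1, 5.9, -6.2]
grip_width: 0.0127
grasp_force: 30.0
t 5.85 pos [0.5339 0.2203 0.0761] rot [179.6  -0.  137.4] F [ 5.1  5.9 -6.2] T [ 1.28 -1.18 -0.37] w 0.0127 q [ 25.  30. -62. 102.  29.  66.   1.]
```

```bash

python3 -m creep '{"translation":[[0,0,0],[0,0,0],[0,0,-0.3],[0,0,-0.6],[0,0,-0.7]],"turn":[[0,0,0],[0,0,0],[0,0,0],[0,0,0],[0,0,0]],"grip":[0.6,0.6,0.6,0.6,0.6]}'
python3 -m creep '{"translation":[[0,0,0],[0,0,0],[0,0,0],[0,0,0],[0,0,0]],"turn":[[0,0,0.055],[0,0,0.055],[0,0,0.055],[0,0,0.055],[0,0,0.055]],"grip":[0.6,0.6,0.6,0.6,0.6]}'
python3 -m creep '{"translation":[[0,0,0],[0,0,0],[0,0,0],[0,0,0],[0,0,0]],"turn":[[0,0,0.055],[0,0,0.055],[0,0,0.055],[0,0,0.055],[0,0,0.055]],"grip":[0.6,0.6,0.6,0.6,0.6]}'
python3 go.py .5405 -.165 .205 38
python3 - <<'E'
from h import *
from cell import env
c=env.read_camera("top");w=cloud(c);np.savez("top1.npz",**c)
x=cv2.resize(c["frame"][165:345,120:370],None,fx=3,fy=3,interpolation=2);cv2.imwrite("pics/c1.png",x[:,:,::-1])
E
```

```text
time_s: 6.48
tool_pos: [0.5313, 0.2172, 0.2044]
tool_rot: [-179.8, -0.0, 137.4]
force: [0.8, -0.2, -0.1]
grip_width: 0.0503
grasp_force: 0.0
time_s: 7.1
tool_pos: [0.5318, 0.2176, 0.2038]
tool_rot: [-180.0, 0.1, 87.6]
force: [0.5, -0.1, 0.1]
grip_width: 0.0521
grasp_force: 0.0
time_s: 7.72
tool_pos: [0.5317, 0.2177, 0.2038]
tool_rot: [180.0, 0.1, 38.1]
force: [0.6, -0.1, -0.5]
grip_width: 0.0523
grasp_force: 0.0
t 7.72 pos [0.5317 0.2177 0.2038] rot [1.80e+02 1.00e-01 3.81e+01] F [ 0.6 -0.1 -0.5] T [0.01 0.01 0.02] w 0.0523 q [ 18.  16. -50.  94.  12.  76. -86.]
shift(now axes) [-2.864  3.834 -0.009] turn [0.0002 0.0004 0.0004] shift(goal axes) [-2.859  3.837 -0.015]
```

View pics/c1.png

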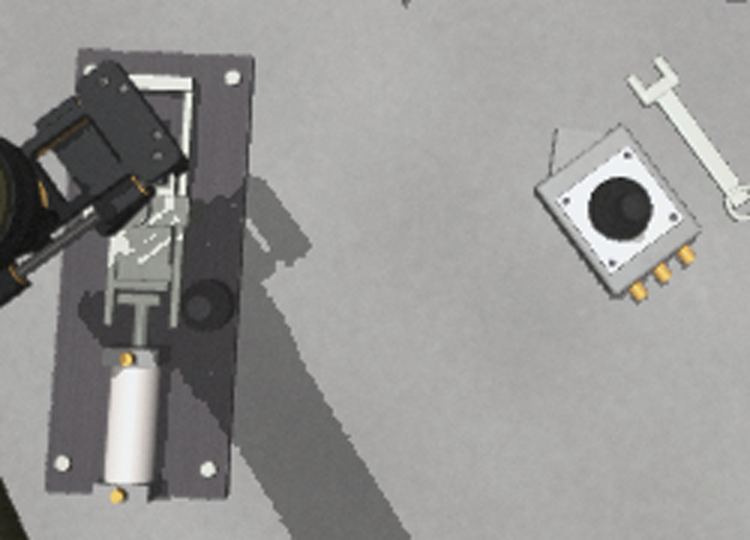

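The arm still hides the knob; I'll move to the joystick and check the knob from there.

```bash

python3 -m creep '{"translation":[[-0.36,0.48,0],[-0.36,0.48,0],[-0.36,0.48,0],[-0.36,0.48,0],[-0.36,0.48,0]],"turn":[[0,0,0],[0,0,0],[0,0,0],[0,0,0],[0,0,0]],"grip":[0.6,0.6,0.6,0.6,0.6]}'
python3 -m creep '{"translation":[[-0.36,0.48,0],[-0.36,0.48,0],[-0.34,0.47,0],[0,0,0]],"turn":[[0,0,0],[0,0,0],[0,0,0],[0,0,0]],"grip":[0.6,0.6,0.6,0.6]}'
python3 go.py .5405 -.165 .115 38
python3 - <<'E'
from h import *
from cell import env
c=env.read_camera("top");w=cloud(c);g=c["frame"];v,u=np.mgrid[:420,:560];np.savez("top1.npz",**c)
k=(u>135)&(u<190)&(v>210)&(v<260)&(g.max(-1)<60)&(w[...,2]>.078)&(w[...,2]<.115)
print("knob",k.sum(),rect(w[k]))
E
```

```text
time_s: 8.4
tool_pos: [0.538, -0.0235, 0.204]
tool_rot: [180.0, 0.0, 38.5]
force: [-0.7, -0.7, 0.4]
grip_width: 0.0523
grasp_force: 0.0
time_s: 8.9
tool_pos: [0.5418, -0.1696, 0.2033]
tool_rot: [180.0, 0.1, 38.1]
force: [-0.4, 0.5, -0.3]
grip_width: 0.052
grasp_force: 0.0
t 8.9 pos [ 0.5418 -0.1696  0.2033] rot [1.80e+02 1.00e-01 3.81e+01] F [-0.4  0.5 -0.3] T [-0.01  0.    0.05] w 0.052 q [ 47.  12. -37.  96.   8.  75. -43.]
shift(now axes) [ 0.025 -0.055  1.103] turn [0.     0.0008 0.0004] shift(goal axes) [ 0.022 -0.055  1.103]
knob 150 (array([531.6, 219.6]), array([12.8, 48.5]), 46.1)
```

The knob reads 136°, which is 2.39 rad from the slide axis, so it is fully free. Next, grasp the stick.

```bash

python3 -m creep '{"translation":[[0.02,-0.05,0.4],[0,0,0.5],[0,0,0.2],[0,0,0]],"turn":[[0,0,0],[0,0,0],[0,0,0],[0,0,0]],"grip":[0.6,0.6,0.6,0.6]}'
python3 -m creep '{"translation":[[0,0,0],[0,0,0],[0,0,0],[0,0,0]],"turn":[[0,0,0],[0,0,0],[0,0,0],[0,0,0]],"grip":[0,0,0,0]}' 20
python3 go.py .5405 -.165 .115 38
python3 - <<'E'
from h import *
from cell import env
fs=[]
for n,b in(("top",(305,215,350,255)),("side",(290,170,350,230))):
    c=env.read_camera(n);f=c["frame"];fs.append(cv2.resize(f[b[1]-30:b[3]+30,b[0]-40:b[2]+40],(400,350),interpolation=2))
cv2.imwrite("pics/s1.png",np.hstack(fs)[:,:,::-1])
E
```

```text
time_s: 9.45
tool_pos: [0.5414, -0.1587, 0.1153]
tool_rot: [-179.9, 0.0, 38.5]
force: [0.0, 0.8, -0.1]
grip_width: 0.0526
grasp_force: 0.0
time_s: 9.95
tool_pos: [0.5429, -0.1609, 0.1168]
tool_rot: [179.8, -0.0, 38.4]
force: [1.2, -2.3, 0.9]
grip_width: 0.0237
grasp_force: 19.9
t 9.95 pos [ 0.5429 -0.1609  0.1168] rot [179.8  -0.   38.4] F [ 1.2 -2.3  0.9] T [-0.52 -0.4   0.  ] w 0.0237 q [ 46.  16. -37. 102.  11.  65. -46.]
shift(now axes) [-0.056  0.022  0.022] turn [ 0.001  -0.0003  0.0022] shift(goal axes) [-0.056  0.022  0.022]
```

View pics/s1.png

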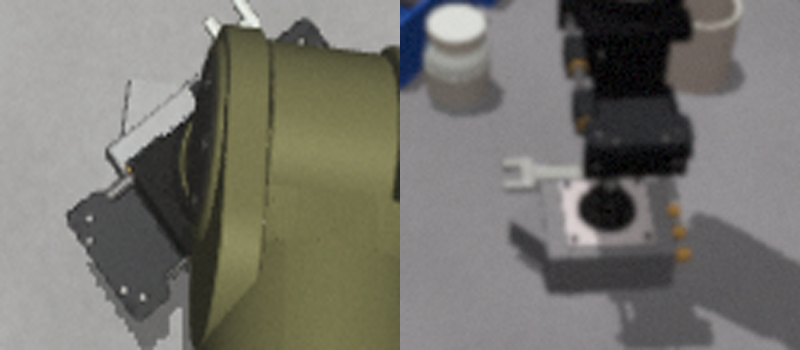

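Side view shows the gripper straddling the grip above the white plate (crop ~605,180), the width is 23.7 mm: a good grasp. Now tilt towards the nose along the arc.

```bash

python3 -m creep '{"translation":[[0.05,0,0.002],[0.06,0,0.006],[0.06,0,0.01],[0.06,0,0.013],[0.06,0,0.017]],"turn":[[0,0,0],[0,0,0],[0,0,0],[0,0,0],[0,0,0]],"grip":[0,0,0,0,0]}' 25
python3 go.py
python3 -m creep '{"translation":[[0.04,0,0.013],[0.03,0,0.012],[0,0,0],[0,0,0]],"turn":[[0,0,0],[0,0,0],[0,0,0],[0,0,0]],"grip":[0,0,0,0]}'
python3 go.py .5405 -.165 .115 38
python3 - <<'E'
from h import *
from cell import env
c=env.read_camera("top");f=c["frame"]
cv2.imwrite("pics/c2.png",cv2.resize(f[165:345,120:370],None,fx=3,fy=3,interpolation=2)[:,:,::-1])
E
```

```text
time_s: 10.68
tool_pos: [0.5598, -0.1489, 0.1134]
tool_rot: [179.8, 0.2, 38.3]
force: [-2.8, -5.0, 9.7]
grip_width: 0.0237
grasp_force: 25.0
t 10.68 pos [ 0.5598 -0.1489  0.1134] rot [179.8   0.2  38.3] F [-2.8 -5.   9.7] T [-1.79  0.62  0.06] w 0.0237 q [ 43.  18. -37. 100.  12.  66. -49.]
time_s: 11.18
tool_pos: [0.5647, -0.1449, 0.1114]
tool_rot: [179.8, 0.1, 38.3]
force: [-1.7, -5.7, 7.9]
grip_width: 0.0234
grasp_force: 24.8
t 11.18 pos [ 0.5647 -0.1449  0.1114] rot [1.798e+02 1.000e-01 3.830e+01] F [-1.7 -5.7  7.9] T [-1.58  0.33  0.05] w 0.0234 q [ 43.  19. -37. 100.  12.  66. -49.]
shift(now axes) [-0.393  0.01  -0.043] turn [0.0012 0.0008 0.0018] shift(goal axes) [-0.393  0.012 -0.044]
```

View pics/c2.png

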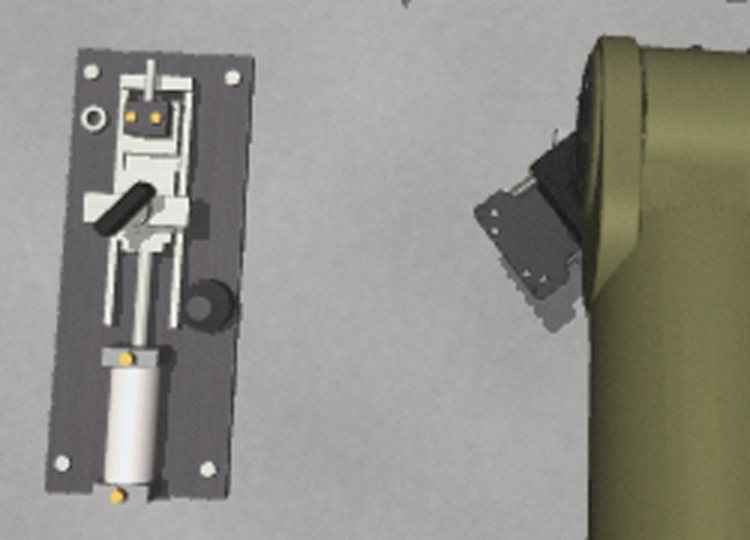

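The carriage is on its way: the holder screws moved from crop row 166 to 117, about 39 of 51 mm. Push further while measuring the screws.

```bash
cat > car.py <<'E'
from h import *
from cell import env
def scr(c):
    g=c["frame"].astype(int);v,u=np.mgrid[:420,:560]
    m=(u>150)&(u<185)&(v>190)&(v<232)&(g[...,0]-g[...,2]>60)
    return ray(c,[u[m].mean(),v[m].mean()],.059)[0]
c=env.read_camera("top");print("carriage moved mm",((scr(c)-scr(load("top0.npz")))*1000).round(1))
E
python3 -m creep '{"translation":[[0.03,0,0.012],[0.03,0,0.012],[0.03,0,0.012],[0,0,0]],"turn":[[0,0,0],[0,0,0],[0,0,0],[0,0,0]],"grip":[0,0,0,0]}'
python3 go.py; python3 car.py
```

```text
time_s: 11.72
tool_pos: [0.57, -0.1404, 0.1086]
tool_rot: [179.8, 0.2, 38.3]
force: [-2.6, -5.9, 8.9]
grip_width: 0.0233
grasp_force: 24.7
t 11.72 pos [ 0.57   -0.1404  0.1086] rot [179.8   0.2  38.3] F [-2.6 -5.9  8.9] T [-1.57  0.57  0.07] w 0.0233 q [ 42.  19. -37.  99.  13.  66. -50.]
carriage moved mm [50.7 -0.8  0. ]
```

```bash

python3 -m creep '{"translation":[[0.03,0,0.01],[0.03,0,0.01],[0,0,0],[0,0,0]],"turn":[[0,0,0],[0,0,0],[0,0,0],[0,0,0]],"grip":[0,0,0,0]}'
python3 go.py; python3 car.py
```

```text
time_s: 12.28
tool_pos: [0.5716, -0.1398, 0.1077]
tool_rot: [179.8, 0.5, 38.2]
force: [-10.0, -8.5, 18.6]
grip_width: 0.0233
grasp_force: 24.6
t 12.28 pos [ 0.5716 -0.1398  0.1077] rot [179.8   0.5  38.2] F [-10.   -8.5  18.6] T [-2.12  2.2   0.01] w 0.0233 q [ 42.  20. -37.  99.  13.  66. -51.]
carriage moved mm [50.7 -0.8  0. ]
```

At the stop: the force jumped while the carriage held at 50.7 mm. Hold for 1.5 s, then bring the stick back along the arc and release.

```bash

for i in 1 2 3; do python3 -m creep '{"translation":[[0,0,0],[0,0,0],[0,0,0],[0,0,0]],"turn":[[0,0,0],[0,0,0],[0,0,0],[0,0,0]],"grip":[0,0,0,0]}' | grep -E "time|force:"; done
python3 car.py
python3 -m creep '{"translation":[[-0.09,0,-0.03],[-0.09,0,-0.035],[-0.08,0,-0.025],[-0.07,0,-0.017],[-0.06,0,-0.012]],"turn":[[0,0,0],[0,0,0],[0,0,0],[0,0,0],[0,0,0]],"grip":[0,0,0,0,0]}'
python3 -m creep '{"translation":[[-0.06,0,-0.007],[-0.06,0,-0.003],[0,0,0],[0,0,0]],"turn":[[0,0,0],[0,0,0],[0,0,0],[0,0,0]],"grip":[0,0,0,0]}'
python3 go.py .5405 -.165 .115 38
```

```text
time_s: 12.82
force: [-10.4, -9.2, 18.2]
grasp_force: 24.6
time_s: 13.32
force: [-9.2, -9.0, 17.9]
grasp_force: 24.6
time_s: 13.82
force: [-9.3, -8.5, 17.7]
grasp_force: 24.6
carriage moved mm [50.7 -0.8  0. ]
time_s: 14.5
tool_pos: [0.5511, -0.1542, 0.1151]
tool_rot: [179.8, -0.2, 38.4]
force: [6.4, -2.8, -3.0]
grip_width: 0.0234
grasp_force: 25.1
time_s: 15.0
tool_pos: [0.5436, -0.1601, 0.1156]
tool_rot: [179.8, -0.2, 38.4]
force: [6.6, -3.9, -3.3]
grip_width: 0.0236
grasp_force: 25.0
t 15.0 pos [ 0.5436 -0.1601  0.1156] rot [179.8  -0.2  38.4] F [ 6.6 -3.9 -3.3] T [-1.01 -1.75  0.09] w 0.0236 q [ 46.  16. -37. 102.  11.  65. -46.]
shift(now axes) [-0.069  0.024  0.008] turn [ 0.0009 -0.0009  0.0024] shift(goal axes) [-0.069  0.024  0.008]
```

```bash

python3 -m creep '{"translation":[[0,0,0],[0,0,0],[0,0,-0.3],[0,0,-0.5],[0,0,-0.35]],"turn":[[0,0,0],[0,0,0],[0,0,0],[0,0,0],[0,0,0]],"grip":[0.6,0.6,0.6,0.6,0.6]}'
python3 go.py .5315 .2200 .205 136.5; python3 car.py
```

```text
time_s: 15.62
tool_pos: [0.5415, -0.1588, 0.2089]
tool_rot: [-179.9, 0.0, 38.4]
force: [0.0, -0.2, -0.2]
grip_width: 0.0516
grasp_force: 0.0
t 15.62 pos [ 0.5415 -0.1588  0.2089] rot [-179.9    0.    38.4] F [ 0.  -0.2 -0.2] T [-0.03 -0.06  0.05] w 0.0516 q [ 47.  11. -38.  96.   7.  75. -43.]
shift(now axes) [ 2.846 -3.786  0.054] turn [-4.000e-04 -4.000e-04 -5.447e-01] shift(goal axes) [3.35  3.348 0.049]
carriage moved mm [50.7 -0.8  0. ]
```

```bash

python3 -m creep '{"translation":[[0.36,-0.48,0],[0.36,-0.48,0],[0.36,-0.48,0],[0.36,-0.48,0],[0.36,-0.48,0]],"turn":[[0,0,0],[0,0,0],[0,0,0],[0,0,0],[0,0,0]],"grip":[0.6,0.6,0.6,0.6,0.6]}' >/dev/null
python3 -m creep '{"translation":[[0.36,-0.48,0],[0.36,-0.48,0],[0.33,-0.43,0],[0,0,0],[0,0,0]],"turn":[[0,0,0],[0,0,0],[0,0,-0.05],[0,0,-0.055],[0,0,-0.055]],"grip":[0.6,0.6,0.6,0.6,0.6]}'
python3 -m creep '{"translation":[[0,0,0],[0,0,0],[0,0,0],[0,0,0],[0,0,0]],"turn":[[0,0,-0.055],[0,0,-0.055],[0,0,-0.055],[0,0,-0.055],[0,0,-0.055]],"grip":[0.6,0.6,0.6,0.6,0.6]}'
python3 -m creep '{"translation":[[0,0,0],[0,0,0],[0,0,0]],"turn":[[0,0,-0.055],[0,0,-0.055],[0,0,0]],"grip":[0.6,0.6,0.6]}'
python3 go.py .5315 .2200 .075 136.5
```

```text
time_s: 16.92
tool_pos: [0.5306, 0.2206, 0.207]
tool_rot: [-179.9, 0.1, 67.7]
force: [0.0, -0.6, -0.2]
grip_width: 0.0522
grasp_force: 0.0
time_s: 17.55
tool_pos: [0.531, 0.2196, 0.2071]
tool_rot: [-179.9, -0.0, 117.1]
force: [-0.3, 0.2, 0.3]
grip_width: 0.0524
grasp_force: 0.0
time_s: 17.92
tool_pos: [0.5312, 0.2195, 0.2071]
tool_rot: [-179.9, -0.1, 136.4]
force: [0.3, 0.6, 0.5]
grip_width: 0.0521
grasp_force: 0.0
t 17.93 pos [0.5312 0.2195 0.2071] rot [-1.799e+02 -1.000e-01  1.364e+02] F [0.3 0.6 0.5] T [-0.   -0.14  0.  ] w 0.0521 q [ 30.  22. -68.  94.  21.  79.   5.]
shift(now axes) [-1.000e-03  1.000e-02  1.651e+00] turn [-0.0005 -0.0006 -0.0003] shift(goal axes) [0.002 0.007 1.651]
```

```bash

python3 -m creep '{"translation":[[0,0.01,0.5],[0,0,0.5],[0,0,0.4],[0,0,0.25],[0,0,0]],"turn":[[0,0,0],[0,0,0],[0,0,0],[0,0,0],[0,0,0]],"grip":[0.6,0.6,0.6,0.6,0.6]}'
python3 -m creep '{"translation":[[0,0,0],[0,0,0],[0,0,0],[0,0,0],[0,0,0]],"turn":[[0,0,0],[0,0,0],[0,0,0],[0,0,0],[0,0,0]],"grip":[0,0,0,0,0]}' 30
python3 go.py .5315 .22 .075 0; python3 car.py
```

```text
time_s: 18.55
tool_pos: [0.5317, 0.2197, 0.0747]
tool_rot: [-179.9, -0.1, 136.4]
force: [-0.2, 0.1, 0.9]
grip_width: 0.0521
grasp_force: 0.0
time_s: 19.18
tool_pos: [0.5336, 0.2207, 0.0762]
tool_rot: [179.9, 0.0, 136.5]
force: [2.7, 2.4, 0.8]
grip_width: 0.0127
grasp_force: 30.0
t 19.18 pos [0.5336 0.2207 0.0762] rot [179.9   0.  136.5] F [2.7 2.4 0.8] T [ 0.48 -0.48 -0.  ] w 0.0127 q [ 25.  30. -62. 102.  29.  66.   0.]
shift(now axes) [ 0.013 -0.024  0.015] turn [ 5.000e-04 -9.000e-04  7.583e-01] shift(goal axes) [-0.026  0.008  0.015]
carriage moved mm [50.7 -0.8  0. ]
```

```bash

python3 -m creep '{"translation":[[0,0,0],[0,0,0],[0,0,0],[0,0,0],[0,0,0]],"turn":[[0,0,0.05],[0,0,0.05],[0,0,0.05],[0,0,0.05],[0,0,0.05]],"grip":[0,0,0,0,0]}'
python3 -m creep '{"translation":[[0,0,0],[0,0,0],[0,0,0],[0,0,0],[0,0,0]],"turn":[[0,0,0.05],[0,0,0.05],[0,0,0.05],[0,0,0.05],[0,0,0.05]],"grip":[0,0,0,0,0]}'
python3 -m creep '{"translation":[[0,0,0],[0,0,0],[0,0,0],[0,0,0],[0,0,0]],"turn":[[0,0,0.05],[0,0,0.05],[0,0,0.04],[0,0,0.04],[0,0,0.03]],"grip":[0,0,0,0,0]}'
python3 go.py .5315 .22 .075 -1
```

```text
time_s: 19.85
tool_pos: [0.533, 0.2204, 0.0762]
tool_rot: [180.0, -0.0, 91.2]
force: [1.2, 1.0, -1.6]
grip_width: 0.0129
grasp_force: 30.0
time_s: 20.48
tool_pos: [0.5325, 0.2206, 0.0762]
tool_rot: [-180.0, -0.0, 46.2]
force: [-0.2, 0.7, 1.2]
grip_width: 0.0127
grasp_force: 30.0
time_s: 21.1
tool_pos: [0.5323, 0.2211, 0.0761]
tool_rot: [-179.9, 0.0, 8.6]
force: [-1.9, 1.9, 0.3]
grip_width: 0.0132
grasp_force: 30.0
t 21.1 pos [0.5323 0.2211 0.0761] rot [-179.9    0.     8.6] F [-1.9  1.9  0.3] T [0.37 0.14 0.07] w 0.0132 q [   7.   20.  -38.  102.   14.   62. -117.]
shift(now axes) [-0.011  0.012  0.014] turn [-0.0003  0.0001  0.0532] shift(goal axes) [-0.009  0.013  0.014]
```

```bash

python3 -m creep '{"translation":[[0,0,0],[0,0,0],[0,0,0],[0,0,0]],"turn":[[0,0,0.015],[0,0,0.015],[0,0,0.015],[0,0,0]],"grip":[0,0,0,0]}'
python3 go.py
python3 -m creep '{"translation":[[0,0,0],[0,0,0],[0,0,0]],"turn":[[0,0,0.01],[0,0,0.01],[0,0,0]],"grip":[0,0,0]}'
python3 go.py
```

```text
time_s: 21.6
tool_pos: [0.5322, 0.2212, 0.0761]
tool_rot: [-179.9, 0.0, 0.7]
force: [-0.9, 2.5, 1.8]
grip_width: 0.0124
grasp_force: 30.0
t 21.6 pos [0.5322 0.2212 0.0761] rot [-179.9    0.     0.7] F [-0.9  2.5  1.8] T [0.59 0.26 0.02] w 0.0124 q [   6.   20.  -37.  102.   13.   62. -125.]
time_s: 21.98
tool_pos: [0.5323, 0.2212, 0.0761]
tool_rot: [-180.0, 0.0, -2.9]
force: [-2.9, 3.6, 3.4]
grip_width: 0.0132
grasp_force: 30.0
t 21.98 pos [0.5323 0.2212 0.0761] rot [-180.     0.    -2.9] F [-2.9  3.6  3.4] T [1.08 0.61 0.56] w 0.0132 q [   5.   20.  -36.  102.   13.   62. -128.]
```

The torque rose to 0.56 N m at yaw −2.9°, so the knob is at its hard stop. Release, back away and check.

```bash

python3 -m creep '{"translation":[[0,0,0],[0,0,0],[0,0,-0.3],[0,0,-0.6],[0,0,-0.7]],"turn":[[0,0,0],[0,0,0],[0,0,0],[0,0,0],[0,0,0]],"grip":[0.6,0.6,0.6,0.6,0.6]}'
python3 -m creep '{"translation":[[0,0.6,0],[0,0.6,0],[0,0.6,0],[0,0.5,0],[0,0,0]],"turn":[[0,0,0],[0,0,0],[0,0,0],[0,0,0],[0,0,0]],"grip":[0.6,0.6,0.6,0.6,0.6]}'
python3 car.py
python3 - <<'E'
from h import *
from cell import env
c=env.read_camera("top");w=cloud(c);g=c["frame"];v,u=np.mgrid[:420,:560]
k=(u>135)&(u<190)&(v>210)&(v<260)&(g.max(-1)<60)&(w[...,2]>.078)&(w[...,2]<.115)
print("knob",k.sum(),rect(w[k]),w[k][:,2].max(),"start",)
cv2.imwrite("pics/f.png",g[:,:,::-1])
E
```

```text
time_s: 22.6
tool_pos: [0.5327, 0.2177, 0.204]
tool_rot: [179.9, 0.1, -3.1]
force: [0.6, 0.2, 0.8]
grip_width: 0.0499
grasp_force: 0.0
time_s: 23.22
tool_pos: [0.523, 0.0301, 0.2035]
tool_rot: [179.8, 0.0, -3.5]
force: [-1.0, -0.4, 0.3]
grip_width: 0.0521
grasp_force: 0.0
carriage moved mm [50.5 -1.3  0. ]Traceback (most recent call last):
  File "<stdin>", line 5, in <module>
    return umr_maximum(a, axis, None, out, keepdims, initial, where)
ValueError: zero-size array to reduction operation maximum which has no identity
```

```bash

python3 -m creep '{"translation":[[0,0.6,0],[0,0.6,0],[0,0.6,0],[0,0.6,0],[0,0,0]],"turn":[[0,0,0],[0,0,0],[0,0,0],[0,0,0],[0,0,0]],"grip":[0.6,0.6,0.6,0.6,0.6]}'
python3 car.py
python3 - <<'E'
from h import *
from cell import env
c=env.read_camera("top");w=cloud(c);g=c["frame"];v,u=np.mgrid[:420,:560]
cv2.imwrite("pics/f.png",g[:,:,::-1])
k=(u>135)&(u<190)&(v>210)&(v<260)&(g.max(-1)<60)&(w[...,2]>.078)&(w[...,2]<.115)
print("knob",k.sum());print(rect(w[k]))
E
```

```text
time_s: 23.95
tool_pos: [0.5125, -0.1592, 0.2034]
tool_rot: [179.9, 0.1, -3.3]
force: [-0.2, 0.4, -0.4]
grip_width: 0.0527
grasp_force: 0.0
carriage moved mm [50.7 -0.8  0. ]
knob 156
(array([530.8, 219.7]), array([12.6, 48.8]), 89.0)
```

View pics/f.png

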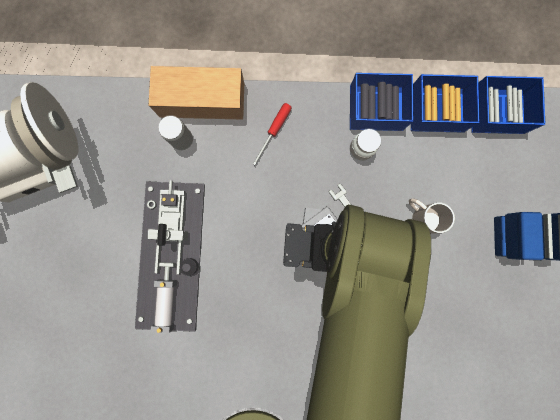

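The knob now lies at −1.0°, in line with the slide (−0.9°), so the clamp is at 0. The carriage is at +50.7 mm, the loose things in view look unmoved and the arm is clear.

```bash
python3 -c "
from cell import env
print(env.sign_off())"
```

```text
the job is handed in; nothing more can be done
None
```

The job is handed in after about 24 s of the 72 s: I freed the clamp, drove the carriage to its end stop (50.7 mm measured, held over 1 s), released the stick, and turned the clamp fully home, in line with the slide to 0.1°.

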